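# Ready the plate-release station: seat the mould, prop the cover, set the air

### The job

Make the plate-release station ready: first slide the round plaster mould across the bench until it is seated against both sides of the V-shaped stop, over the air outlet. Then lift the console's flip cover by its bar, right up, until the stay at its side drops behind the catch, and let the cover rest on the stay. Then turn the knob under it clockwise until the gauge's thin needle points at the broad set hand, and leave the cover propped open, without shifting the bowl, the brush or the air gun.

Things in the scene. Friction and masses are not known exactly. Their poses are not given: they have to be found in the camera images.
- mould_mid (a point): centre, half-way up, of the loose round white plaster mould with a brown clay plate in its top: a disc 140 mm in diameter, 45 mm high, 0.5 to 0.85 kg, lying flat on the bench. Too wide to grasp: push it low on its side, 10 to 30 mm above the bench. The only round mould; z axis up.
- outlet (a point): middle of the brass air outlet (44 mm disc, flush in the bench): the mould's centre comes here when it rests against both sides of the V stop. Frame: z up; the V opens to its -y, so a mould pushed to its +y runs in and centres itself. The mould starts 100 to 160 mm out on the -y side, up to 30 mm off to either side.
- v_stop: the fixed V-shaped stop: two upright aluminium strips, 28 mm high and 75 mm long, at right angles to each other, each 70 mm from the outlet. Origin and axes as for the outlet.
- console: fixed air console, a grey steel box: x from -105 to +115 mm, y from -180 to +180, deck 80 high. Origin: on the bench, under it; its front is its -x (to the robot), y left seen from the robot. Its right half (y -140 to +20, x -97 to +80) is an open well 50 mm deep with the knob, under the flip cover. The gauge lies face up on the deck at x 0, y 105: 116 in diameter, 18 high.
- cover (a joint): angle of the flip cover (aluminium plate 200 x 180 x 4 mm, 0.3 to 0.45 kg, falls shut by itself): 0 closed and level, grows as its front edge is lifted, end stop at 1.54. Propped on the dropped stay it rests at about 1.38.
- cover_bar (a point): middle of the cover's pull bar: round, steel, 10 mm thick, 90 mm long, parallel to the hinge, 45 mm in front of the cover's front edge and level with it, 35 mm clear of the console's front; 86 mm above the bench when closed, 245 mm from the hinge axis. Its frame turns with the cover: y along the bar, -x away from the hinge.
- cover_hinge (a point): point on the cover's hinge axis in line with the middle of the bar, 86 mm above the bench (console x 100, y -60). Its y axis is the hinge axis; its frame turns with the cover.
- stay (a joint): angle between the cover and its stay, a steel rod 110 mm long, 7 mm thick, pivoted on the cover's right edge 75 mm from the hinge. 0 with the cover closed; grows as the cover is lifted and the foot, by its own weight, slides back along the deck's right margin. If the foot has not dropped behind the catch, a cover let go falls shut.
- stay_foot (a point): centre of the stay's round foot (10 mm). It slides over the catch, a steel wedge 8 mm high on the deck's right margin (steep side at console x 0), and drops behind it when the cover is at about 1.45 to 1.5; the cover, let down a few degrees, then rests on it. Console x -85 mm, height 85 mm with the cover closed; x +5, height 85 when behind the catch.
- knob_grip (a point): on the upright axis of the regulator knob, half-way up: round, black, fluted, 52 mm in diameter, 40 mm high; this point is 56 mm above the bench (knob top 76, well floor 30), 140 mm in front of the hinge axis, 57 mm behind the well's front wall, 80 mm from its sides. Stiff (0.12 N m), stays where left, must turn 1.6 to 3.6 rad clockwise seen from above.
- needle (a joint): angle of the gauge's needle (thin, straight, black, with a tail), clockwise from above from the scale's zero, up to 3.25. Geared to the knob without play: 1 rad for 2 rad of clockwise knob turn.
- set_hand (a joint): angle of the gauge's set hand (black pointer with a broad diamond head, just under the needle), same sense and zero as the needle. It stays where it is; the needle has to come over it.
- needle_tip (a point): a point of the needle 44 mm from the gauge's centre.
- set_hand_tip (a point): a point of the set hand 44 mm from the gauge's centre, at the same height as needle_tip.
- bowl: bystander, leave alone: white bowl, 104 mm wide, 50 mm high. Origin: under its middle.
- brush: bystander, leave alone: brush 160 mm long lying flat. Origin: under its middle.
- air_gun: bystander, leave alone: steel air gun lying on its side, about 170 x 130 mm, 24 mm high. Origin: under its middle.
There are look-alikes about, which are no part of the job. Leave any blue or turquoise look-alike of the part that bears mould_mid alone.

How it is judged:
On the way, in this order (a step that is already met when the one before it is completed fails the run):
1. the mould is seated in the V stop, its centre over the outlet, the fingers off it (horizontal distance between mould_mid and outlet below 0.008 m and angle between mould_mid's own z axis and vertical below 0.05 rad and contact force between the fingers and anything else below 0.5 N), for 0.2 s.
2. the cover rests propped on its stay, let go (value of joint cover between 1.33 and 1.46 rad and contact force between the fingers and anything else below 0.5 N), for 0.4 s.
At the end, for the whole second after the job is handed in: The mould lies flat with its centre within 8 mm of the outlet, the cover rests on its stay (1.33 to 1.46 rad), still, and the needle stands still with its tip within 6 mm of the set hand's (horizontal distance between mould_mid and outlet below 0.008 m and angle between mould_mid's own z axis and vertical below 0.05 rad and value of joint cover between 1.33 and 1.46 rad and distance between needle_tip and set_hand_tip below 0.006 m and velocity of joint needle between -0.02 and 0.02 rad/s and velocity of joint cover between -0.02 and 0.02 rad/s); the robot touches nothing.
It fails at once if the bowl, the brush or the air gun is shifted by more than 25 mm (distance of any of bowl, brush, air_gun from where it was at the start of the episode above 0.025 m).
It also fails if it takes over 72 s, if anything falls off the work surface, if the arm or the gripper's body presses on something with over 40 N, if the wrist force passes 120 N, or if a joint passes its speed limit or range.

### The arm

A 6-joint arm with a two-finger parallel gripper is mounted at the origin on the work surface. World frame = base frame: x ahead of the robot, y to its left, z up, the work surface at z = 0. Lengths are in m, angles in rad, forces in N, time in s.
With the tool pointing down it reaches from about 0.35 to 0.925 m from the base axis. Payload 6.4 kg.
Tool frame: the origin (TCP) lies midway between the tips of the shut fingers; the grasp point (between the pads) lies 19 mm behind it (robot.grip_point_offset is the z of the grasp point in the tool frame, in m); z points along the fingers, y is the line along which they close (so a half turn about z gives the same grasp; the last joint's range is limited). The gripper opens to 85 mm and grips with 20 to 120 N. Pads are 22 mm wide; open, the fingers measure 114 mm over their backs; the gripper's body (76 mm by 85 mm) begins 54 mm behind the grasp point. The pads swing forward as they close: fully open they stand 13 mm farther back than shut.
Start: joints at [-1.455, 0.245, 1.558, -0, 1.339, -0.174], TCP at [0.186, -0.623, 0.231] pointing down, gripper open.
Joint ranges: [-3.13, 3.13], [-1.02, 2.26], [0.13, 2.54], [-0.95, 4.09], [0.21, 2.88], [-2.74, 2.74]. Speed limits (rad/s): [2.57, 2.57, 3.14, 3.14, 3.14, 3.14].

### API

Orientations are given as a unit quaternion [w, x, y, z].
In Python, from cell import robot, viewer gives the robot as it stands. The module is installed in compiled form; this text tells all that it offers. Calls block until the motion is done:
- robot.move_ptp(position, orientation): joint-space move of the TCP to a pose.
- robot.line_to(position, rotation=None, velocity=0.15): straight line of the TCP; rotation=None keeps the orientation; velocity is the mean speed in m/s.
- robot.move_j(angles): joint-space move.
- robot.move_gripper(opening, force=None): finger opening in m; force is the grip in N (None keeps the last); returns when the fingers have stopped.
- robot.sleep(seconds).
- robot.solve_ik(position, orientation): joint angles nearest the present ones, or None.
- robot.observe(): the state.
- viewer.snapshot(name): name is "scene" or "top" or "wrist"; returns a dict with "color" (420x560x3 uint8, blue, green, red), "mtx" (3x3 intrinsics, pixels), "cam_to_world" (4x4, takes a point from camera to world coordinates); the wrist camera has in their place "T_tool_cam" (4x4, takes a point from camera to tool coordinates, whose origin is the TCP and whose axes are the flange's). Camera axes: x right, y down, z forward; pixel columns grow to the right and rows downward; lengths in m; the calibration is good to about 2 mm. The wrist camera is an equidistant fisheye: a pixel r from the principal point sees the ray r / f radians off the axis. A picture is of the moment at which its call begins: read the wrist's pose just before it. There is no depth.
A pose or a line that the arm cannot do raises robot.Unreachable and nothing moves.
- robot.sign_off(): hands the job in; it is judged then, once.
The state is a dict: "time_s": time; "q": joint angles; "qvel": joint speeds; "tau": joint torques, N m; "position": TCP position; "tool_rot": TCP orientation; "wrist_force": force on the tool from outside, world axes, zero at the start; "moment": the same for the moment, N m; "gripper_width": finger opening in m; "finger_force": force on a finger pad.
Only numpy, scipy, OpenCV 4.12 (cv2) and the standard library are available. Lean on these libraries where they do the work, as an engineer would, in place of code of your own. Each camera call takes 0.05 s, during which the arm holds its last target. There are 200 camera calls.

## Working session

There is one attempt and no reset: what is moved stays moved. The work goes in short steps, each a Python script; the robot and the scene stay as the last script left them, time stands still between calls to the robot, and variables do not carry over. Pictures are saved under pics/ and viewed, at most 10 in all, crops included, and the job is handed in when it is done.

```bash
mkdir -p pics; ls; python3 - <<'E'
from cell import robot, viewer
import cv2,numpy as np
np.set_printoptions(precision=4,suppress=True)
for n in("scene","top"):
    s=viewer.snapshot(n); cv2.imwrite(f"pics/{n}0.png",s["color"]); np.savez(f"{n}.npz",**s)
    print(n,s["mtx"],s["cam_to_world"])
s=viewer.snapshot("wrist");print({k:v for k,v in s.items() if k!="color"})
print(robot.observe(),robot.grip_point_offset)
E
```

```text
pics
scene [[461.5618   0.     284.9021]
 [  0.     461.5618 205.2774]
 [  0.       0.       1.    ]] [[-0.1467  0.5432 -0.8267  1.4804]
 [ 0.9891  0.0888 -0.1172  0.116 ]
 [ 0.0098 -0.8349 -0.5503  0.7486]
 [ 0.      0.      0.      1.    ]]
top [[436.6309   0.     283.9826]
 [  0.     436.6309 211.4034]
 [  0.       0.       1.    ]] [[-0.0126 -0.9981  0.0606  0.3958]
 [-0.9999  0.0119 -0.012  -0.0155]
 [ 0.0113 -0.0607 -0.9981  1.5511]
 [ 0.      0.      0.      1.    ]]
{'mtx': array([[325.1923,   0.    , 283.4537],
       [  0.    , 325.1923, 214.0174],
       [  0.    ,   0.    ,   1.    ]]), 'T_tool_cam': array([[ 0.0006, -0.9508, -0.3098,  0.0797],
       [ 1.    ,  0.0006,  0.0001, -0.0007],
       [ 0.0001, -0.3098,  0.9508, -0.1432],
       [ 0.    ,  0.    ,  0.    ,  1.    ]])}
{'time_s': 0.15, 'q': array([-1.4551,  0.2457,  1.5588, -0.    ,  1.3387, -0.1741]), 'qvel': array([-0.0003, -0.0013, -0.0031,  0.0012,  0.0002,  0.0011]), 'tau': array([  0.0006, -42.9987, -32.6552,  -0.0002,   0.0035,  -0.    ]), 'position': array([ 0.1857, -0.6225,  0.2304]), 'tool_rot': array([-0.0008,  0.9895,  0.1444,  0.    ]), 'wrist_force': array([-0.0443,  0.0032, -0.1407]), 'moment': array([-0.008 ,  0.0096, -0.0221]), 'finger_force': 0.0, 'gripper_width': 0.08545882484862657} -0.0187
```

View pics/top0.png

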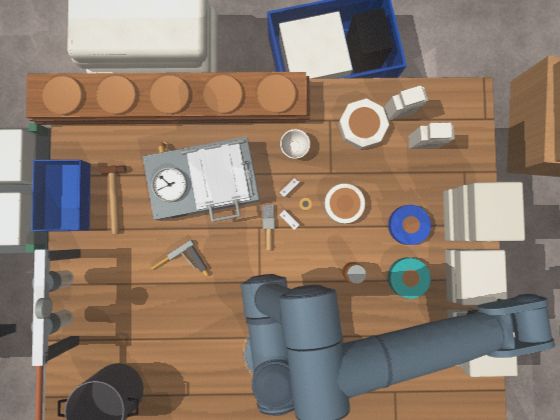

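View pics/scene0.png

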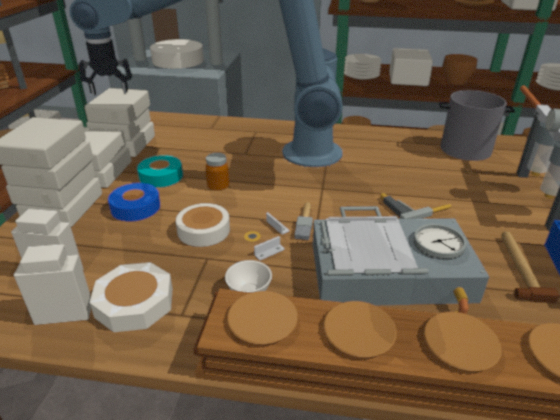

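The top picture shows these mould candidates:
- Round white with clay at (345,203).
- Octagonal white at (364,123).
- Blue at (410,225).
- Turquoise at (410,278).

I choose the one at (345,203). The V stop is at (290,188) and (289,219), the outlet at (306,204), the console at (200,180), and the bar at (224,212).

Next is a close crop to check this.

```bash
python3 - <<'E'
import cv2
i=cv2.imread("pics/top0.png")[132:282,140:380]
cv2.imwrite("pics/c1.png",cv2.resize(i,None,fx=3.333,fy=3.333,interpolation=cv2.INTER_CUBIC))
E
```

```text
(no output)
```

View pics/c1.png

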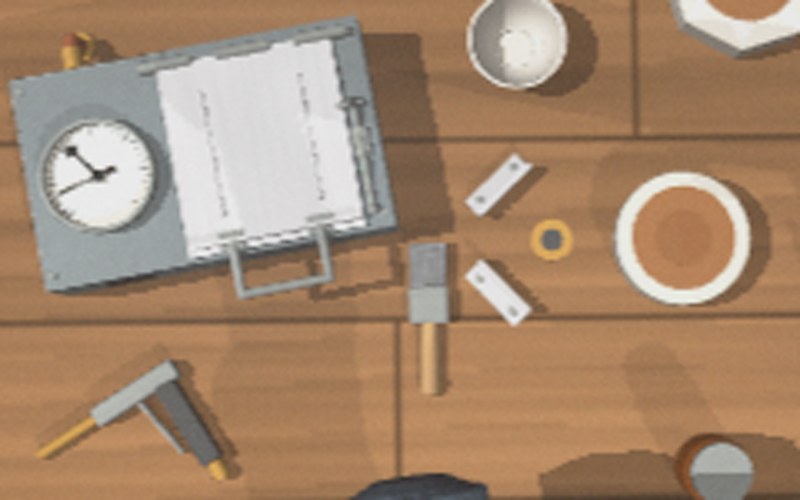

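The crop shows:
- **Mould:** round and white, centred at crop (682,238).
- **Outlet:** (552,240), with V strips at (499,185) and (498,293).
- **Console deck corners:** (12,82), (355,17), (397,230) and (48,290).
- **Bar:** from (242,294) to (330,278).
- **Gauge:** centre at (99,174). The set hand's diamond head is at (70,150). The thin needle points to about (58,192) with its tail at (117,168), so it needs roughly 1.1 rad clockwise.

```bash
cat > h.py <<'E'
import numpy as np
from scipy.spatial.transform import Rotation as R
from scipy.optimize import least_squares
np.set_printoptions(precision=4,suppress=True)
def ray(s,uv,z):
    T=s["cam_to_world"];K=s["mtx"]
    d=T[:3,:3]@np.linalg.solve(K,[uv[0],uv[1],1]); return T[:3,3]+d*(z-T[2,3])/d[2]
def crop(c): return (140+(c[0]+.5)/3.3333-.5,132+(c[1]+.5)/3.3333-.5)
def quat(z,x):   # tool z axis, tool x axis approx
    z=np.array(z,float);z/=np.linalg.norm(z);y=np.cross(z,x);y/=np.linalg.norm(y)
    q=R.from_matrix(np.c_[np.cross(y,z),y,z]).as_quat();return q[[3,0,1,2]]
def down(az): return quat([0,0,-1],[np.cos(az),np.sin(az),0])
E
python3 - <<'E'
from h import *
from cell import robot
s=np.load("top.npz")
P=lambda c,z:ray(s,crop(c),z)
m=P((682,238),.045);o=P((552,240),0);a=P((499,185),.028);b=P((498,293),.028)
mid=(a+b)/2;v=mid-o;w=a-b
print("mould",m,"outlet",o,"strips",a,b,"push az",np.arctan2(v[1],v[0]),"alt",np.arctan2(w[0],-w[1]), "dist",np.linalg.norm((m-o)[:2]))
pts=[P((12,82),.08),P((355,17),.08),P((397,230),.08),P((48,290),.08),P((242,294),.086),P((330,278),.086),P((99,174),.098)]
loc=np.array([[115,180],[115,-180],[-105,-180],[-105,180],[-145,-15],[-145,-105],[0,105]])/1000
f=lambda p:(np.c_[np.cos(p[2])*loc[:,0]-np.sin(p[2])*loc[:,1]+p[0],np.sin(p[2])*loc[:,0]+np.cos(p[2])*loc[:,1]+p[1]]-np.array(pts)[:,:2]).ravel()
r=least_squares(f,[.7,.2,0]);p=r.x;print("console",p,r.fun.reshape(-1,2)*1000)
C=lambda x,y:np.array([np.cos(p[2])*x-np.sin(p[2])*y+p[0],np.sin(p[2])*x+np.cos(p[2])*y+p[1]])
bar,hin,kn=C(-.145,-.06),C(.1,-.06),C(-.04,-.06);print("bar",bar,"hinge",hin,"knob",kn)
g=P((99,174),.098)
for n,c in(("needle",(58,192)),("set",(70,150))):
    d=P(c,.098)-g;print(n,np.arctan2(d[1],d[0]))
for az in (p[2]+np.pi/2,p[2]-np.pi/2):
  for th in(0,.7,1.5):
    h=.245;x=hin-h*np.cos(th)*np.array([np.cos(p[2]),np.sin(p[2])]);print("bar ik",robot.solve_ik([*x,.086+h*np.sin(th)-.019],down(az)))
for d in(1.2,0,-1.2): print("knob ik",robot.solve_ik([*kn,.041],down(p[2]+np.pi+d)))
E
```

```text
mould [ 0.5137 -0.2429  0.045 ] outlet [ 0.5167 -0.1104  0.    ] strips [ 0.5732 -0.0538  0.028 ] [ 0.4595 -0.0512  0.028 ] push az 1.5767090715888037 alt 1.5482108250030417 dist 0.13253905735518573
console [0.5979 0.2464 0.1722] [[ 2.3529  2.1301]
 [ 0.5947 -3.631 ]
 [ 2.8257 -0.4029]
 [-2.2506  2.0632]
 [-1.5831 -0.7619]
 [-1.2108 -0.949 ]
 [-0.7288  1.5515]]
bar [0.4654 0.1625] hinge [0.7067 0.2045] knob [0.5688 0.1805]
needle 1.9788330330959074
set 0.8699173972914922
bar ik [ 0.1055  0.102   2.0552 -0.      0.9843 -0.0667]
bar ik [ 0.1126  0.017   1.8214 -0.      1.3033 -0.0596]
bar ik [ 0.1269  0.3553  1.2778 -0.      1.5085 -0.0453]
bar ik None
bar ik None
bar ik None
knob ik None
knob ik [ 0.1174  0.3641  1.7947 -0.      0.9828 -1.6255]
knob ik [ 0.1174  0.3641  1.7947 -0.      0.9828 -0.4255]
```

```bash
cat >> h.py <<'E'
from cell import robot, viewer
import cv2
O=np.array([.5167,-.1104]); M=np.array([.5137,-.2429])
CP=np.array([.5979,.2464,.1722])
def C(x,y): c,s=np.cos(CP[2]),np.sin(CP[2]); return np.array([c*x-s*y+CP[0],s*x+c*y+CP[1]])
def st(m=""): o=robot.observe();print(m,"t",round(o["time_s"],2),o["position"],"F",o["wrist_force"],"ff",round(o["finger_force"],2),"w",round(o["gripper_width"],4));return o
E
python3 - <<'E'
from h import *
d=(O-M)/np.linalg.norm(O-M); q=down(1.56)
robot.line_to([.22,-.60,.40],velocity=.3)
s=M-.1*d
robot.move_gripper(.06)
robot.move_ptp([*s,.25],q)
robot.line_to([*s,.012],velocity=.25)
o=st("down"); f0=o["wrist_force"]
# cradle push; disc centre is ~ sqrt(70^2-30^2)+11=74 mm ahead of the tool
e=O-(.074+.012)*d
robot.line_to([*e,.012],velocity=.08); st("pushed")
robot.line_to([*(e-.03*d),.012],velocity=.2)
robot.move_gripper(0); st("closed")
v=np.array([np.cos(1.56),np.sin(1.56)])
f0=robot.observe()["wrist_force"]
e=O-.112*v
robot.line_to([*e,.012],velocity=.2)
for i in range(24):
    e=e+.002*v; robot.line_to([*e,.012],velocity=.05)
    f=(robot.observe()["wrist_force"]-f0)[:2]@v
    if i>4: print(i,round(f,2),end=" ")
    if f<-12: break
st("seat")
robot.line_to([*(O-.14*v),.012],velocity=.2)
robot.line_to([*(O-.14*v),.25],velocity=.3); st()
cv2.imwrite("pics/t2.png",viewer.snapshot("top")["color"])
i=cv2.imread("pics/t2.png")[132:282,140:380]
cv2.imwrite("pics/c2.png",cv2.resize(i,None,fx=3.333,fy=3.333,interpolation=cv2.INTER_CUBIC))
E
```

```text
down t 3.89 [ 0.5124 -0.344   0.0137] F [-0.5333  0.0366  0.5025] ff 0.0 w 0.06
pushed t 5.88 [ 0.5148 -0.1965  0.0121] F [ 0.8448 -2.1829  2.7031] ff 1.24 w 0.0601
closed t 6.78 [ 0.5141 -0.2263  0.012 ] F [ 0.1851  0.0398 -0.7301] ff 0.0 w 0.0
5 -0.34 6 0.02 7 -0.42 8 0.14 9 -1.33 10 -1.72 11 -2.86 12 -2.74 13 -2.53 14 -2.0 15 -7.14 16 -9.69 17 -14.36 seat t 11.53 [ 0.5193 -0.1904  0.014 ] F [  5.7224 -14.3792  -2.9032] ff 7.16 w -0.0001
 t 12.93 [ 0.5143 -0.2492  0.2478] F [ 0.6853 -0.8379 -0.2838] ff 0.0 w 0.0002
```

View pics/c2.png

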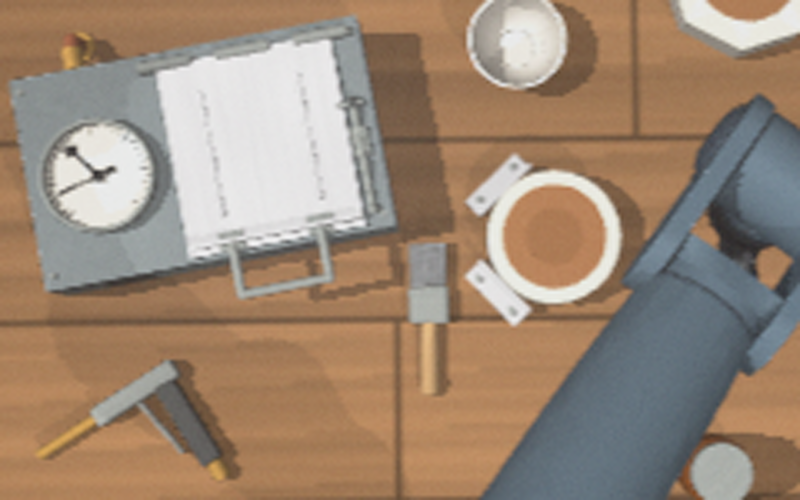

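```bash
python3 - <<'E'
from h import *
s=np.load("top.npz")
for f in("pics/top0.png","pics/t2.png"):
    i=cv2.imread(f);h=cv2.cvtColor(i,cv2.COLOR_BGR2HSV)
    w=((h[...,1]<60)&(h[...,2]>170)).astype(np.uint8)
    w[:,:265]=0;w[:170]=0;w[240:]=0;w[:,385:]=0
    for c in cv2.findContours(w,cv2.RETR_EXTERNAL,cv2.CHAIN_APPROX_NONE)[0]:
        A=cv2.contourArea(c)
        if A<40: continue
        if A>600:
            (u,v),r=cv2.minEnclosingCircle(c);e=cv2.fitEllipse(c);print("mould",A,u,v,r,e,ray(s,e[0],.045))
        else: r=cv2.minAreaRect(c);print("strip",A,r,ray(s,r[0],.028))
    y=((h[...,0]>18)&(h[...,0]<30)&(h[...,1]>110)&(h[...,2]>150)).astype(np.uint8);y[:,:297]=0;y[:,316:]=0;y[:194]=0;y[214:]=0
    if f=="pics/top0.png":
        p=np.argwhere(y)[:,::-1];(c,r)=cv2.minEnclosingCircle(p.astype(np.float32));print("outlet",len(p),c,r,ray(s,c,0))
E
```

```text
strip 58.0 ((268.5, 223.5), (9.0, 7.0), 90.0) [0.4466 0.0206 0.028 ]
strip 131.0 ((288.5, 219.50001525878906), (21.21320343017578, 7.071067810058594), 45.0) [ 0.4597 -0.0493  0.028 ]
mould 1209.5 344.27801513671875 203.14654541015625 20.310508728027344 ((344.3514099121094, 202.9580535888672), (38.812496185302734, 39.73806381225586), 104.8843765258789) [ 0.514  -0.2433  0.045 ]
strip 120.0 ((289.0000305175781, 186.50001525878906), (6.363960266113281, 21.920310974121094), 45.0) [ 0.5755 -0.0526  0.028 ]
outlet 10 (305.0, 203.4375) 5.356535911560059 [ 0.5175 -0.1095  0.    ]
strip 59.0 ((268.5, 223.0), (7.0, 10.0), 0.0) [0.4484 0.0206 0.028 ]
mould 1489.5 299.7826232910156 203.62318420410156 26.267675399780273 ((302.4837341308594, 202.95513916015625), (44.04710388183594, 45.55448913574219), 24.433570861816406) [ 0.5157 -0.0981  0.045 ]
```

```bash
python3 - <<'E'
from h import *
s=np.load("top.npz")
for f in("pics/top0.png","pics/t2.png"):
    i=cv2.resize(cv2.imread(f)[165:245,260:390],None,fx=6,fy=6,interpolation=cv2.INTER_CUBIC);h=cv2.cvtColor(i,cv2.COLOR_BGR2HSV)
    w=((h[...,1]<75)&(h[...,2]>150)).astype(np.uint8)
    cs,hi=cv2.findContours(w,cv2.RETR_CCOMP,cv2.CHAIN_APPROX_NONE)
    for c,k in zip(cs,hi[0]):
        A=cv2.contourArea(c)
        if A<2000: continue
        e=cv2.fitEllipse(c);t=lambda p:((p[0]+.5)/6-.5+260,(p[1]+.5)/6-.5+165)
        r=cv2.minAreaRect(c)
        print("hole" if k[3]>=0 else "outer",A/36,np.array(e[1])/6,ray(s,t(e[0]),.045),"| rect",np.array(r[1])/6,r[2],ray(s,t(r[0]),.028))
E
```

```text
outer 123.05555555555556 [11.843  16.7771] [0.4513 0.0247 0.045 ] | rect [16.5 11.5] 90.0 [0.4577 0.024  0.028 ]
outer 170.47222222222223 [ 8.7953 27.7812] [ 0.4589 -0.0509  0.045 ] | rect [22.3943  8.2464] 44.63506317138672 [ 0.4598 -0.0507  0.028 ]
outer 1305.8194444444443 [40.2223 41.3452] [ 0.5138 -0.2427  0.045 ] | rect [40.4163 41.5795] 83.0887680053711 [ 0.5153 -0.2451  0.028 ]
hole 753.6111111111111 [30.776  31.1912] [ 0.5146 -0.2443  0.045 ] | rect [30.8333 31.1667] 0.0 [ 0.5158 -0.2469  0.028 ]
outer 152.59722222222223 [ 7.8567 28.1381] [ 0.572  -0.0517  0.045 ] | rect [ 7.2618 22.716 ] 45.97102355957031 [ 0.5751 -0.053   0.028 ]
outer 123.59722222222223 [11.7162 17.7393] [0.4522 0.0247 0.045 ] | rect [11.5    17.1667] -0.0 [0.4589 0.024  0.028 ]
outer 1607.125 [45.1068 46.8573] [ 0.5158 -0.0985  0.045 ] | rect [47.0088 48.1601] 45.77421951293945 [ 0.5171 -0.0934  0.028 ]
hole 752.7361111111111 [30.8473 31.0772] [ 0.5174 -0.1099  0.045 ] | rect [30.9948 30.877 ] 45.0 [ 0.519  -0.1109  0.028 ]
```

The mould is at (0.5174, -0.1099) against the outlet at about (0.517, -0.110), so it is seated. Next is the cover.

```bash
cat >> h.py <<'E'
H=C(.1,-.06); ux=np.array([np.cos(CP[2]),np.sin(CP[2])]); QB=down(CP[2]+np.pi/2)
def barpose(th,dz=0): return [*(H-.245*np.cos(th)*ux),.086+.245*np.sin(th)-.019+dz]
def theta(o): p=o["position"];return np.arctan2(p[2]+.019-.086,(H-p[:2])@ux)
E
python3 - <<'E'
from h import *
robot.line_to([.5143,-.2492,.33],velocity=.3)
robot.move_gripper(.03)
robot.move_ptp(barpose(0,.15),QB)
st()
T=viewer.snapshot("wrist");cv2.imwrite("pics/w3.png",T["color"])
robot.line_to(barpose(0),velocity=.12);st("at bar")
robot.move_gripper(0,30);st("gripped")
for th in(.1,.25,.4,.6,.8,1.0):
    robot.line_to(barpose(th),velocity=.12);o=st(f"{th}");print(theta(o))
E
```

```text
t 15.38 [0.466  0.1618 0.2175] F [0.2037 0.3141 0.0421] ff 0.0 w 0.0301
at bar t 16.83 [0.466  0.1625 0.0678] F [-0.0482 -0.5612 -0.7187] ff 0.0 w 0.0298
gripped t 17.14 [0.467  0.1627 0.0679] F [ 5.3519  0.9968 -2.2611] ff 29.33 w 0.0088
0.1 t 17.49 [0.4681 0.1629 0.092 ] F [ 8.1172  2.5804 -3.5944] ff 29.59 w 0.0088
0.1029116237936991
0.25 t 17.95 [0.4741 0.164  0.1272] F [ 9.6786  3.4084 -4.5672] ff 29.86 w 0.0086
0.2498677764027251
0.4 t 18.41 [0.4851 0.1659 0.1611] F [10.0921  2.0728 -7.0871] ff 29.91 w 0.0086
0.3964424728811124
0.6 t 18.97 [0.5067 0.1698 0.2034] F [ 5.0666  3.3179 -5.2181] ff 29.41 w 0.0088
0.5917043289693832
0.8 t 19.52 [0.5369 0.1754 0.242 ] F [-5.2044  2.0172  1.7975] ff 29.74 w 0.009
0.793118284521784
1.0 t 20.08 [0.575  0.1822 0.2741] F [-7.6534  2.4741  7.9691] ff 30.15 w 0.0091
0.9980226174401672
```

```bash
python3 - <<'E'
from h import *
def go(th,v=.12):
    robot.line_to(barpose(th),velocity=v);o=st(f"{th}");print(round(theta(o),4),"Fx",round(o["wrist_force"][:2]@ux,2))
for th in(1.2,1.35,1.45): go(th)
for th in(1.475,1.5): go(th,.05)
robot.sleep(.4)
for th in(1.47,1.44,1.42,1.40,1.38,1.365): go(th,.05)
s=viewer.snapshot("scene");cv2.imwrite("pics/s4.png",cv2.resize(s["color"][150:330,260:500],None,fx=3.3,fy=3.3,interpolation=cv2.INTER_CUBIC))
E
```

```text
1.2 t 20.64 [0.6187 0.19   0.2966] F [-4.9355  3.5714  7.4068] ff 30.69 w 0.0085
1.2004 Fx -4.25
1.35 t 21.1 [0.6537 0.1962 0.3073] F [-2.8169  4.2948  6.2207] ff 30.89 w 0.0087
1.3512 Fx -2.04
1.45 t 21.45 [0.6775 0.2005 0.3113] F [-3.3538  6.4183  5.7171] ff 31.08 w 0.0086
1.451 Fx -2.2
1.475 t 21.73 [0.6833 0.2016 0.3118] F [-2.0743  5.6538  4.5597] ff 31.13 w 0.0087
1.4749 Fx -1.07
1.5 t 22.0 [0.6892 0.2027 0.3124] F [-2.5225  5.344   5.6098] ff 31.15 w 0.0088
1.4994 Fx -1.57
1.47 t 22.7 [0.6816 0.2013 0.3116] F [-2.0166  5.1926  5.2669] ff 31.12 w 0.0088
1.468 Fx -1.1
1.44 t 23.0 [0.6745 0.2    0.3107] F [-1.8786  4.4788  5.5678] ff 31.1 w 0.0085
1.4385 Fx -1.08
1.42 t 23.25 [0.6698 0.1992 0.31  ] F [-1.8098  4.0531  4.0832] ff 31.08 w 0.0089
1.4188 Fx -1.09
1.4 t 23.5 [0.6652 0.1983 0.3092] F [-1.7535  5.3846  3.0295] ff 31.06 w 0.0091
1.3992 Fx -0.8
1.38 t 23.75 [0.6607 0.1975 0.3083] F [-0.7041  5.9927  4.7736] ff 31.06 w 0.0088
1.3806 Fx 0.33
1.365 t 24.0 [0.6583 0.1971 0.3078] F [3.4593 6.8017 2.5716] ff 30.96 w 0.0088
1.3704 Fx 4.57
```

View pics/s4.png

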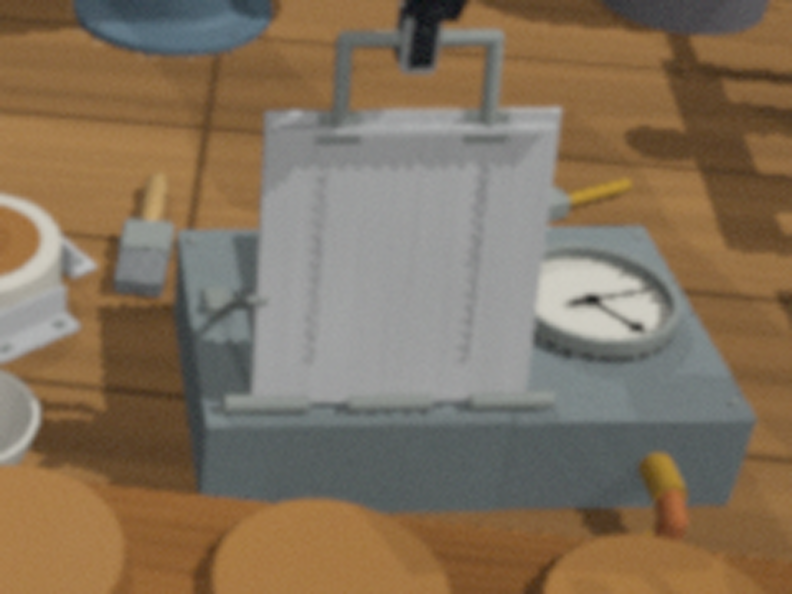

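The stay is behind the catch at (230,305), and there's a resisting force at about 1.375. I'll release the cover and go above the knob.

```bash
python3 - <<'E'
from h import *
robot.line_to(barpose(1.376),velocity=.05);st()
robot.move_gripper(.04);st("open")
p=robot.observe()["position"]
robot.line_to([*p[:2],p[2]+.09],velocity=.2);robot.sleep(.3);st("up")
K=C(-.04,-.06)+.0015*ux
q=down(CP[2]+np.pi+1.0)
robot.move_gripper(.068)
robot.line_to([*(K-.03*ux),.40],velocity=.25)
robot.move_ptp([*K,.40],q);st()
robot.line_to([*K,.20],velocity=.2)
o=st("above");T=viewer.snapshot("wrist");cv2.imwrite("pics/w5.png",T["color"])
np.savez("w5.npz",pos=o["position"],rot=o["tool_rot"],mtx=T["mtx"],T=T["T_tool_cam"])
E
```

```text
t 24.3 [0.6604 0.1974 0.3082] F [0.5451 5.869  4.9202] ff 31.04 w 0.0087
open t 24.71 [0.6598 0.1958 0.3067] F [-0.5521 -0.6764  0.2387] ff 0.0 w 0.0401
up t 25.61 [0.6595 0.1958 0.3951] F [ 0.1493  0.2993 -0.2076] ff 0.0 w 0.04
 t 28.82 [0.5704 0.1807 0.3998] F [ 0.0338  0.714  -0.4686] ff 0.0 w 0.0682
above t 29.97 [0.5711 0.1808 0.2016] F [-0.1833 -0.2855 -0.0769] ff 0.0 w 0.0681
```

View pics/w5.png

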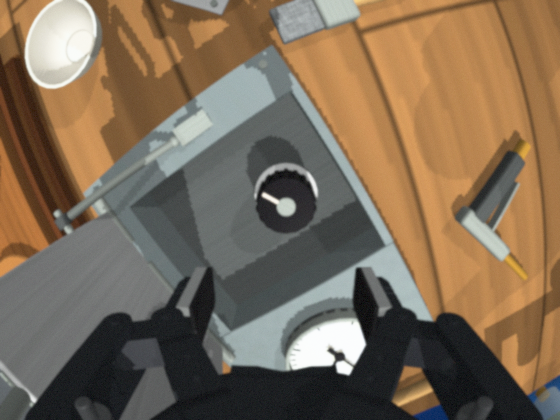

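The cover stands propped with its stay behind the catch. The knob top is at about (287,203).

```bash
python3 - <<'E'
from h import *
d=np.load("w5.npz");Rt=R.from_quat(d["rot"][[1,2,3,0]]).as_matrix();K=d["mtx"];T=d["T"]
def w(u,v,z):
    x=np.array([(u-K[0,2])/K[0,0],(v-K[1,2])/K[1,1]]);r=np.hypot(*x)
    dc=np.r_[x/r*np.sin(r),np.cos(r)];dw=Rt@T[:3,:3]@dc;c=Rt@T[:3,3]+d["pos"];return c+dw*(z-c[2])/dw[2]
print(w(286,207,.076),w(287,203,.076),C(-.04,-.06),"gauge",w(338,355,.098),C(0,.105))
print("well corners",w(388,242,.08),C(-.097,.02),w(290,93,.08),C(-.097,-.14))
print(robot.observe()["q"])
E
```

```text
[0.5701 0.1841 0.076 ] [0.5679 0.1811 0.076 ] [0.5688 0.1804] gauge [0.5791 0.3429 0.098 ] [0.5799 0.3498]
well corners [0.4963 0.2498 0.08  ] [0.4989 0.2495] [0.53   0.0964 0.08  ] [0.5263 0.0918]
[ 0.1175  0.1539  1.7189 -0.      1.2658 -2.6255]
```

```bash
python3 - <<'E'
from h import *
K=np.array([.5697,.1812])
robot.line_to([*K,.10],velocity=.15);st()
robot.line_to([*K,.041],velocity=.08);st("down")
robot.move_gripper(0,40);o=st("grip")
q=o["q"].copy()
for k in range(4):
    q[5]+=.555; robot.move_j(q); o=st(f"{o['q'][5]:.3f}")
print(o["q"],q)
robot.move_gripper(.068);st("open")
robot.line_to([*K,.24],velocity=.2);
robot.line_to([*(K-.12*ux),.38],velocity=.3);st()
robot.move_ptp([.42,-.1,.4],down(1.57)); st()
s=viewer.snapshot("top");cv2.imwrite("pics/t6.png",s["color"])
cv2.imwrite("pics/c6.png",cv2.resize(s["color"][140:240,140:320],None,fx=4.4,fy=4.4,interpolation=cv2.INTER_CUBIC))
E
```

```text
t 30.83 [0.5706 0.1813 0.1012] F [0.1993 0.2543 0.4993] ff 0.0 w 0.0676
down t 31.72 [0.5701 0.1813 0.0414] F [ 0.1514 -0.2969  0.4638] ff 0.0 w 0.0683
grip t 32.01 [0.5697 0.1816 0.0421] F [-4.241   1.1468  5.4609] ff 41.83 w 0.0508
-2.624 t 32.6 [0.5692 0.1819 0.0421] F [-3.0487  1.4779  1.4698] ff 41.67 w 0.0513
-2.071 t 33.19 [0.569  0.1824 0.0421] F [-5.1565  4.8508  1.8139] ff 41.81 w 0.0513
-1.515 t 33.78 [0.5691 0.183  0.0421] F [-3.4032  6.4414  0.856 ] ff 41.73 w 0.0508
-0.960 t 34.38 [0.5695 0.1833 0.0421] F [-1.7237  8.3384 -0.5069] ff 41.67 w 0.0512
[ 0.1205  0.3647  1.7913  0.0044  0.9853 -0.4054] [ 0.1189  0.3646  1.7915  0.0005  0.9856 -0.4044]
open t 34.68 [0.5702 0.1812 0.0424] F [-0.0876  0.4022 -0.4841] ff 0.0 w 0.068
 t 36.59 [0.4514 0.1606 0.378 ] F [ 0.3765 -0.0147  0.0382] ff 0.0 w 0.0681
 t 37.62 [ 0.4203 -0.0995  0.3991] F [-0.019  -0.7993 -0.0164] ff 0.0 w 0.068
```

View pics/c6.png

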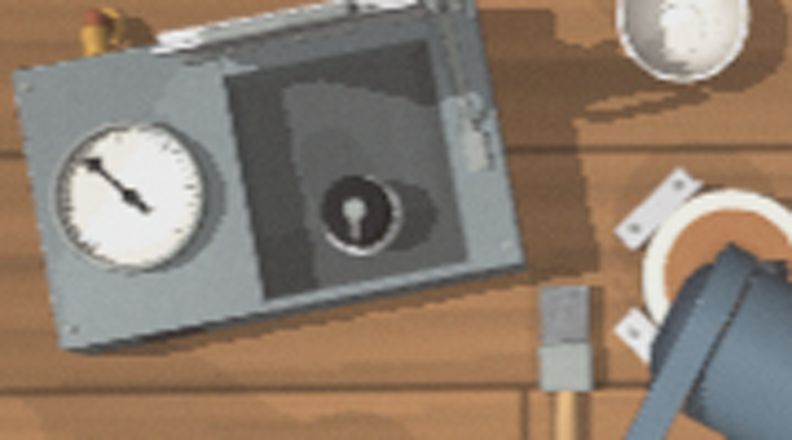

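The needle lies over the set hand near (92,162). I'll confirm from nearby with the wrist camera.

```bash
python3 - <<'E'
from h import *
G=C(0,.105);q=down(CP[2]+np.pi-.6)
robot.move_ptp([*(G-.1*ux),.40],q)
robot.line_to([*G,.26],velocity=.2);st()
s=viewer.snapshot("wrist");cv2.imwrite("pics/w7.png",s["color"])
cv2.imwrite("pics/c7.png",cv2.resize(s["color"][150:270,205:365],None,fx=5,fy=5,interpolation=cv2.INTER_CUBIC))
E
```

```text
t 40.28 [0.5802 0.3499 0.2614] F [0.528  0.3848 0.4285] ff 0.0 w 0.0676
```

View pics/c7.png

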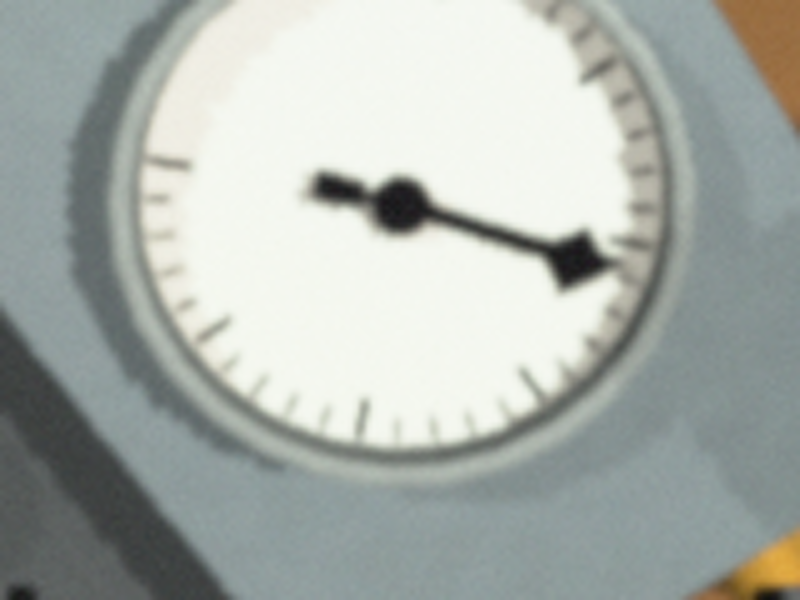

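The tip at (618,264) and tail at (325,186) put the needle within about 0.04 rad, or 2 mm, of the diamond at (578,260). That's inside the 6 mm tolerance, so I'll retreat and hand in.

```bash
python3 - <<'E'
from h import *
p=robot.observe()["position"]
robot.line_to([*(p[:2]-.05*ux),.38],velocity=.25);robot.sleep(.3);st()
print(robot.sign_off())
E
```

```text
t 41.3 [0.5309 0.3413 0.3781] F [-1.1606 -0.1888 -0.3117] ff 0.0 w 0.0677
the job is handed in; nothing more can be done
None
```

I handed the job in at about 41 s, and no verdict came back: by my own camera checks the mould is seated in the V stop, the cover is propped on its stay, and the needle is about 2 mm from the set hand; the bowl, brush and air gun were never touched.

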